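Set the bar stop back one hole and load the long bar

ROBOT

A 7-joint arm with a two-finger parallel gripper is mounted at the origin on the work surface. World frame = base frame: x ahead of the robot, y to its left, z up, the work surface at z = 0. Lengths are in mm, angles in rad, forces in N, time in s.
With the tool pointing down it reaches from about 425 to 875 mm from the base axis. Payload 8.4 kg.
Tool frame: the origin (TCP) lies midway between the tips of the shut fingers; the grasp point (between the pads) lies 19 mm behind it; z points along the fingers, y is the line along which they close (so a half turn about z gives the same grasp; the last joint's range is limited). The gripper opens to 85 mm and grips with 20 to 120 N. Pads are 22 mm wide; open, the fingers measure 114 mm over their backs; the gripper's body (76 mm by 85 mm) begins 54 mm behind the grasp point. The pads swing forward as they close: fully open they stand 13 mm farther back than shut.
Start: joints at [-0.099, 0.333, 0.04, 1.465, -0.013, 1.343, -0.059], TCP at [649.972, -0.012, 231.308] pointing down, gripper open.
Joint ranges: [-2.58, 2.58], [-0.38, 2.09], [-1.3, 1.39], [0.25, 2.4], [-1.5, 4.64], [0.08, 2.09], [-2.65, 2.65]. Speed limits (rad/s): [2.22, 2.22, 2.79, 2.79, 3.14, 3.14, 3.14].

INTERFACE

Orientations are given as a unit quaternion [w, x, y, z].
In Python, from workcell import get_obs, eyes, robot gives the robot as it stands. The module is installed in compiled form; this text tells all that it offers.
- The arm moves only by the shell command python3 -m inch 'ROWS' [OPENING] [FORCE]. ROWS is JSON, one flat list of numbers, 4 for each row, row after row: the shift along the tool's x, y, z normalised to -1 to 1, where 1 is 250 mm, then the turn about the tool's z normalised to -1 to 1, where 1 is 360 degrees. In form: [tx, ty, tz, twist, tx, ty, tz, twist, ...]. A call has 1 to 20 rows; each row is the pose to reach, as a shift and turn from the pose commanded when the call began, along the tool's axes at that moment, turning the shorter way round; what a row does not reach only later rows make up. A row lasts 1/10 s, in which the tool goes at most 50 mm and 8.59 degrees, less where a joint would pass 70% of its speed; a pose out of reach is approached as far as the arm can. A call with a number of a shift or a turn outside -1 to 1 is refused whole. A call with a gripper value outside its range is refused whole. OPENING is the opening, from 0 (shut) to 1 (fully open), set as the call begins (- or left out, the last holds). The fingers move at their own pace and stop on an object; FORCE is the grip in N (left out, the last holds). Time passes only in rows, so rows that repeat a pose let the fingers close. It gives the time, the measured TCP pose, the force, the opening and the grip force at its end, in the units of the state.
- get_obs(): the state, without advancing time (a new reading comes with each control period).
- eyes.capture(name): name is "scene" or "side" or "wrist"; returns a dict with "img" (384x512x3 uint8, red, green, blue), "z_map" (384x512 float32, mm along the optical axis (not along the pixel's ray), 0 where there is no reading), "K" (3x3 intrinsics, pixels), "world_from_camera" (4x4, takes a point from camera to world coordinates). Camera axes: x right, y down, z forward; pixel columns grow to the right and rows downward; lengths in mm; the calibration is good to about 2 mm. A picture is of the moment at which its call begins.
- robot.sign_off(): hands the job in; it is judged then, once.
The state is a dict: "time_s": time; "qpos": joint angles; "qd": joint speeds; "effort": joint torques, N m; "ee_pos": TCP position; "eef_rot": TCP orientation; "wrist_force": force on the tool from outside, world axes, zero at the start; "ft_torque": the same for the moment, N m; "finger_gap": opening from 0.0 (shut) to 1.0 (fully open); "finger_force": force on a finger pad.
Only numpy, scipy, OpenCV 4.12 (cv2) and the standard library are available. Lean on these libraries where they do the work, as an engineer would, in place of code of your own. Each camera call takes 0.05 s, during which the arm holds its last target. There are 200 camera calls.

TASK

The sprung button stop on the bar fixture is set for the short bar: press its button, slide the tube back away from the nest until the button pops up in the next hole, without forcing it. Then lay the longer of the two bored bars flat in the nest, butt it lightly up against the stop pad and let go. Leave everything else on the bench where it is.

Things in the scene. Friction and masses are not known exactly. Their poses are not given: they have to be found in the camera images.
- rail: Bar fixture, fixed to the bench: dark base plate 70 x 320 x 12 mm with the nest for a bar on its -y half and an aluminium housing for the stop tube on its +y half. Origin at the centre of the plate's underside, x across, y along the fixture (the tube slides back towards +y), z up.
- nest_floor (a point): Point on the nest's flat floor, on its centre line, 12 mm above the bench and 80 mm from the rail's origin towards its -y. The nest lies between two low lips (37 mm apart inside, 6 mm high, 4 mm thick) and ends, 70 mm from this point towards -y, at a wall 18 mm high.
- first_hole (a point): Centre of the hole the button starts in, on the housing's top, 53 mm above the bench; housing 50 mm wide. The next hole is in a steel catch plate (58 mm wide, 56 mm long, top 55 mm above the bench) clamped on by hand: it is 28 to 42 mm farther towards +y and must be seen or felt for. A narrow slot joins the holes.
- tube (a joint): Travel of the stop tube along the fixture's +y, m: 0 in the first hole (where it starts, with 1.5 mm of play), 0.028 to 0.042 in the second (play 1.5 mm either way), 0.055 at its end. It drags with 2 to 5 N. The tube carries the stop pad, the button and the lug.
- button (a joint): How far the sprung button is pressed in, m: 0 up in a hole (tube locked), 0.010 at its hard stop. It pushes back with 4 N when up, 9 N fully down. From 0.006 the tube can slide; once slid 5 mm the plate keeps the button down (0.005 to 0.006) without pressing, until it meets a hole and pops up. Held down, it passes the next hole by.
- button_top (a point): Centre of the top of the button's black cap, 18 mm across, 5 mm thick; 19 mm above the housing when up (z = 72 mm in the fixture's frame), 9 mm when fully pressed. It moves with the button and the tube.
- lug_face (a point): Centre of the face, looking towards the button (the fixture's -y), of the tube's upright push lug: a steel plate 30 mm wide across, 6 mm thick, 32 mm high, from z = 60 to 92 mm in the fixture's frame. The face lies 14 mm towards +y from the button's axis. Pushing the face towards +y slides the tube back. Its axes are the fixture's.
- stop_pad: Steel stop pad on the nest end of the tube, 34 mm wide, 32 mm high, 8 mm thick. Origin at the centre of its face that looks into the nest (-y), 32 mm above the bench; its axes are the fixture's. It moves with the tube: at the start its face is 100 mm from the nest's end wall.
- bar_long_center (a point): Centre of the longer loose steel bar, 30 (x) x 115 (y, its length) x 40 (z) mm, with a dark bore in its top; lying on the bench at the start; about 0.34 kg.
- bar_short_center (a point): Centre of the shorter bar, 30 x 80 x 40 mm, else the same; to be left alone. The two bars may have changed places.
- flange_a: Round aluminium flange between the two bars, 60 mm across, 30 mm high, origin at the centre of its underside; to be left alone.
- flange_b: The same kind of flange, beyond the fixture; to be left alone.
- caliper: Caliper lying on the bench, about 200 mm long along its y; to be left alone.
- jar: Glass jar with a white lid, 60 mm across, 75 mm high, origin at its underside; to be left alone.
- driver: Screwdriver lying on the bench, 200 mm along its x; to be left alone.
- marker_cup: Grey cup, 68 mm across, 85 mm high, origin at its underside; to be left alone.
- bar_long: The longer bar again; this origin is at the centre of its underside.
Mind the look-alikes: they are no part of the job. What is shaped like the bar_long but green or orange is not meant.

How it is judged (in metres and radians):
On the way:
1. the tube has been slid back and the button has popped up in the second hole (value of joint tube above 0.024 m and value of joint button below 0.0025 m), for 0.2 s.
At the end, for the whole second after the job is handed in: The tube stands in the second hole (slid 24 mm or more) with the button popped up (within 2.5 mm); the longer bar lies flat in the nest (centred across within 6 mm, height within 3 mm, in line within 0.1 rad), its end within 4.5 mm of the stop pad, released and at rest (all of step 1 and y of bar_long_center in the frame of stop_pad between -0.062 and -0.055 m and x of bar_long_center in the frame of rail between -0.006 and 0.006 m and z of bar_long_center in the frame of rail between 0.029 and 0.035 m and angle between the y axis of bar_long_center and the y axis of rail, either way round below 0.1 rad and angle between bar_long_center's own z axis and vertical below 0.06 rad and linear speed of bar_long below 0.02 m/s); the robot touches nothing.
It fails at once if the fixture, its button or its tube is pushed by the robot with more than 40 N (contact force between any of the fingers, the arm and rail above 40 N).
It fails at once if the bar is pressed on the stop pad with more than 40 N (contact force between bar_long and stop_pad above 40 N).
It fails at once if the bar is dropped or rammed on the fixture with more than 150 N (contact force between bar_long and rail above 150 N).
It fails at once if another thing on the bench is moved more than 30 mm (distance of any of bar_short_center, flange_a, flange_b, caliper, jar, driver, marker_cup from where it was at the start of the episode above 0.03 m).
It also fails if it takes over 58 s, if anything falls off the work surface, if the arm or the gripper's body presses on something with over 40 N, if the wrist force passes 120 N, or if a joint passes its speed limit or range.

## Working session

There is one attempt and no reset: what is moved stays moved. The work goes in short steps, Python scripts to look and compute and a shell command to move; the robot and the scene stay as the last step left them, time stands still between calls to the robot, and variables do not carry over. Pictures are saved under pics/ and viewed, at most 10 in all, crops included, and the job is handed in when it is done.

```bash
mkdir -p pics; cat > h.py <<'E'
import numpy as np, cv2
from workcell import get_obs, eyes, robot
def cap(n,f=None):
    d=eyes.capture(n)
    if f: cv2.imwrite('pics/'+f,d['img'][:,:,::-1])
    np.savez('/tmp/'+n+'.npz',**d)
    return d
def load(n): return dict(np.load('/tmp/'+n+'.npz'))
def ray(d,u,v,z):
    T=d['world_from_camera'];r=T[:3,:3]@np.linalg.inv(d['K'])@np.array([u,v,1.]);o=T[:3,3]
    return o+r*(z-o[2])/r[2]
def cloud(d):
    v,u=np.mgrid[:384,:512];Z=d['z_map'];p=np.stack([u,v,np.ones_like(u)],-1)@np.linalg.inv(d['K']).T*Z[...,None]
    T=d['world_from_camera'];P=p@T[:3,:3].T+T[:3,3];P[Z==0]=np.nan;return P
E
python3 - <<'E'
from h import *
a=cap('scene');b=cap('side');c=cap('wrist')
for d in (a,b,c):print(d['world_from_camera'].round(2).tolist(),d['K'][0,0])
top=np.hstack([a['img'],b['img']])
cv2.imwrite('pics/a.png',cv2.resize(a['img'],(800,600))[:,:,::-1])
cv2.imwrite('pics/b.png',np.vstack([b['img']])[:,:,::-1])
print(get_obs())
E
```

```text
[[-0.54, 0.46, -0.71, 1326.18], [0.84, 0.29, -0.45, 501.19], [-0.0, -0.84, -0.54, 657.06], [0.0, 0.0, 0.0, 1.0]] 398.9918306437782
[[0.96, -0.21, 0.2, 309.1], [-0.29, -0.7, 0.65, -765.45], [0.0, -0.68, -0.73, 949.4], [0.0, 0.0, 0.0, 1.0]] 468.2133892499686
[[1.0, 0.0, -0.0, 649.71], [0.0, -0.97, -0.26, 65.55], [-0.0, 0.26, -0.97, 372.39], [0.0, 0.0, 0.0, 1.0]] 313.0067898660881
{'time_s': 0.15, 'qpos': array([-0.09919845,  0.33374121,  0.03989892,  1.46606233, -0.01339083,
        1.34334025, -0.05849861]), 'qd': array([ 0.00046926, -0.00210796,  0.00039852, -0.0038726 ,  0.00117241,
       -0.00172968,  0.00042172]), 'effort': array([ 1.83829346e-03, -6.59043789e+01,  1.36682332e+00, -4.05872834e+01,
        1.70135766e-02,  9.73434420e-03, -6.22943548e-05]), 'ee_pos': array([ 6.49632475e+02, -4.15829842e-02,  2.30633574e+02]), 'eef_rot': array([-4.17623599e-04,  7.07119475e-01,  7.07093796e-01, -4.88365180e-04]), 'wrist_force': array([-0.42444954, -0.49235812,  1.14160777]), 'ft_torque': array([ 0.03922439,  0.04926271, -0.0535583 ]), 'finger_force': 0.0, 'finger_gap': 1.0009161539329443}
```

View pics/a.png

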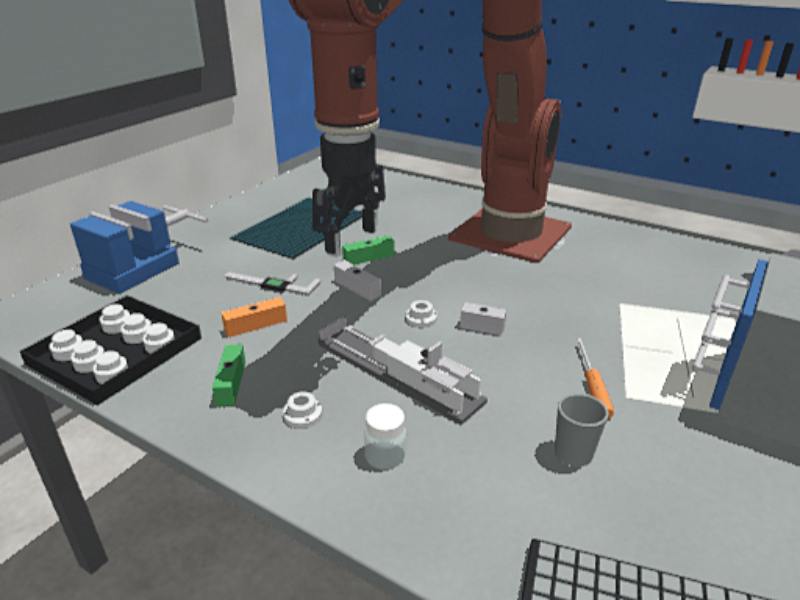

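View pics/b.png

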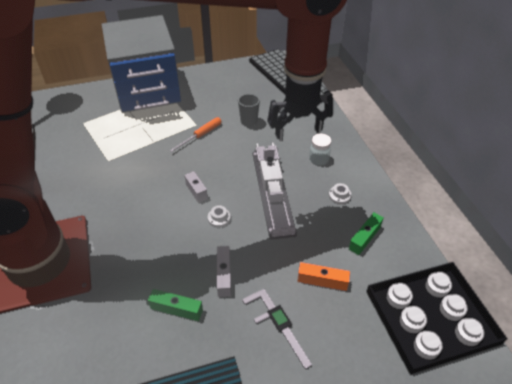

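The scene view shows the fixture at (405,370), grey bars at (358,280) and (483,318). The side view shows the fixture at (272,190) and grey bars at (224,271) and (196,186). Next I'll measure them.

```bash
cat > m.py <<'E'
from h import *
d=load('side');P=cloud(d);img=d['img']
hsv=cv2.cvtColor(img,cv2.COLOR_RGB2HSV)
for nm,(u0,v0,u1,v1) in dict(A=(205,240,240,305),B=(178,165,212,205)).items():
    q=P[v0:v1,u0:u1];m=(abs(q[...,2]-40)<4)
    n,l,s,_=cv2.connectedComponentsWithStats(m.astype(np.uint8));k=1+np.argmax(s[1:,4])
    r=cv2.minAreaRect(q[l==k][:,:2].astype(np.float32));print(nm,s[k],r,np.median(q[l==k][:,2]))
q=P[135:245,245:305]
for lo,hi in((8,15),(49,60),(60,95),(66,75)):
    m=(q[...,2]>lo)&(q[...,2]<hi);x=q[m].astype(np.float32);r=cv2.minAreaRect(x[:,:2]);print(lo,hi,len(x),r,x.min(0),x.max(0))
crop=cv2.resize(img[135:310,170:310],None,fx=3.4,fy=3.4,interpolation=cv2.INTER_CUBIC);cv2.imwrite('pics/c.png',crop[:,:,::-1])
E
python3 m.py
```

```text
A [ 12   6  13  44 475] ((416.74609375, -165.46627807617188), (117.6474380493164, 28.065088272094727), 76.26158142089844) 38.28562588221632
B [  6   7  23  23 207] ((409.9432067871094, 117.10980987548828), (29.748437881469727, 81.92159271240234), 14.292003631591797) 37.94023958685716Traceback (most recent call last):
  File "m.py", line 10, in <module>
    m=(q[...,2]>lo)&(q[...,2]<hi);x=q[m].astype(np.float32);r=cv2.minAreaRect(x[:,:2]);print(lo,hi,len(x),r,x.min(0),x.max(0))
                                                              ~~~~~~~~~~~~~~~^^^^^^^^^
cv2.error: OpenCV(4.12.0) /io/opencv/modules/imgproc/src/convhull.cpp:143: error: (-215:Assertion failed) total >= 0 && (depth == CV_32F || depth == CV_32S) in function 'convexHull'
```

```bash
python3 - <<'E'
from h import *
d=load('side');P=cloud(d);img=d['img']
q=P[135:245,245:305];print(np.nanpercentile(q[...,2],[0,5,20,40,60,80,95,100]),np.isnan(q).mean())
for nm,(r0,r1,c0,c1) in dict(side=(135,245,245,305),scene=(195,275,195,320)).items():
  d=load(nm);P=cloud(d);q=P[r0:r1,c0:c1]
  for lo,hi in((5,14),(45,57),(60,95)):
    m=(q[...,2]>lo)&(q[...,2]<hi);x=q[m].astype(np.float32)
    if len(x)>5:print(nm,lo,hi,len(x),cv2.minAreaRect(x[:,:2]),x.min(0),x.max(0),np.median(x,0))
crop=cv2.resize(img[135:310,170:310],None,fx=3.4,fy=3.4,interpolation=cv2.INTER_CUBIC);cv2.imwrite('pics/c.png',crop[:,:,::-1])
d=load('scene');crop=cv2.resize(d['img'][195:275,195:320],None,fx=6.2,fy=6.2,interpolation=cv2.INTER_CUBIC);cv2.imwrite('pics/d.png',crop[:,:,::-1])
E
```

```text
[ -9.13077066  -4.99485587  -3.27258299  -1.67100975   0.94810161
  15.1684423   52.1735384  263.10681289] 0.003787878787878788Traceback (most recent call last):
  File "<stdin>", line 8, in <module>
cv2.error: OpenCV(4.12.0) /io/opencv/modules/imgproc/src/convhull.cpp:143: error: (-215:Assertion failed) total >= 0 && (depth == CV_32F || depth == CV_32S) in function 'convexHull'
```

```bash
python3 - <<'E'
from h import *
for nm,(r0,r1,c0,c1) in dict(side=(135,245,245,305),scene=(195,275,195,320)).items():
  d=load(nm);P=cloud(d);q=P[r0:r1,c0:c1]
  for lo,hi in((5,14),(45,57),(60,95)):
    m=(q[...,2]>lo)&(q[...,2]<hi);x=q[m].astype(np.float32)
    if len(x)>5:print(nm,lo,hi,len(x),cv2.minAreaRect(np.ascontiguousarray(x[:,:2])),x.min(0),x.max(0),np.median(x,0))
img=load('side')['img']
crop=cv2.resize(img[135:310,170:310],None,fx=3.4,fy=3.4,interpolation=cv2.INTER_CUBIC);cv2.imwrite('pics/c.png',crop[:,:,::-1])
d=load('scene');crop=cv2.resize(d['img'][195:275,195:320],None,fx=6.2,fy=6.2,interpolation=cv2.INTER_CUBIC);cv2.imwrite('pics/d.png',crop[:,:,::-1])
E
```

```text
side 5 14 1031 ((610.3648071289062, 53.303001403808594), (319.65423583984375, 71.0679702758789), 81.2245101928711) [ 551.26965  -107.404       5.038956] [655.1029   215.62508   13.999184] [593.9059   -18.45514    9.794879]
side 45 57 583 ((614.7482299804688, 104.55389404296875), (199.1796112060547, 64.7730484008789), 77.14462280273438) [586.8371      2.2201269  45.070957 ] [663.447   203.38919  56.55693] [613.56604  105.070755  50.809116]
side 60 95 125 ((620.474609375, 121.66028594970703), (29.799224853515625, 30.518156051635742), 77.8672866821289) [607.3046   106.159096  60.072002] [637.5123  138.77518  92.85985] [620.4754  128.89386  73.03904]
scene 5 14 1230 ((583.2518920898438, 65.89927673339844), (324.17279052734375, 327.9068908691406), 32.23573303222656) [ 417.2169   -102.0704      5.012241] [807.2576   221.34674   13.986559] [630.24677   29.136822  10.711976]
scene 45 57 765 ((656.6879272460938, 133.24281311035156), (231.9322509765625, 172.25857543945312), 32.30329132080078) [592.1694     7.386607  45.038765] [799.72003  209.8703    56.414177] [630.9274   134.99629   52.245457]
scene 60 95 479 ((713.3597412109375, 141.21620178222656), (202.08680725097656, 51.7655143737793), 4.071836948394775) [612.36115 109.10708  60.11526] [814.18805 172.34418  93.37912] [781.03265 138.55144  73.94167]
```

View pics/c.png

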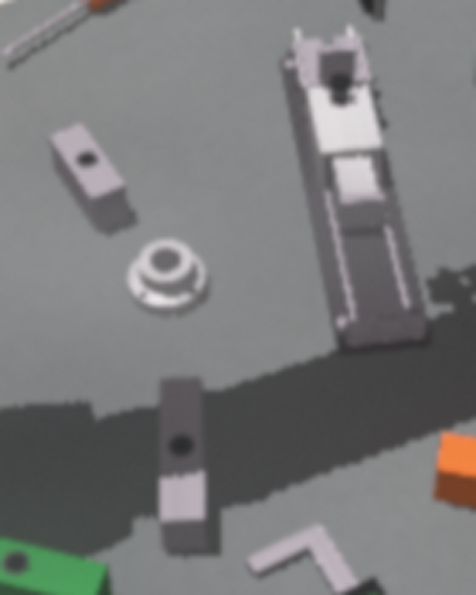

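View pics/d.png

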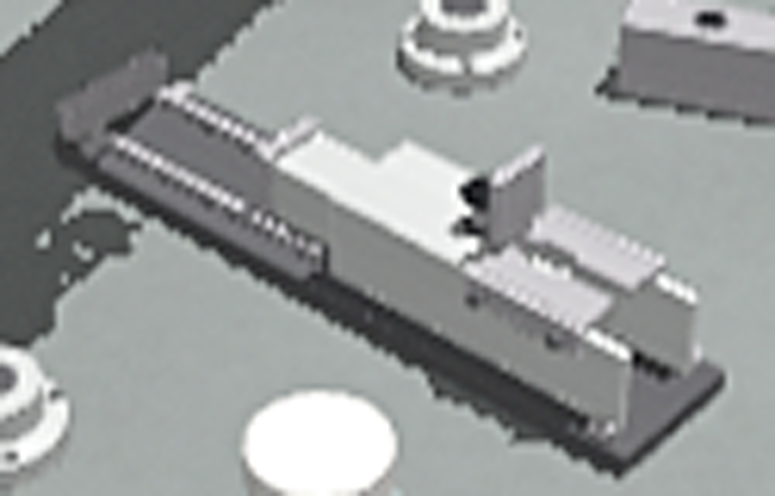

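The crop shows bore-topped grey bars at (180,450) (117 mm measured, the longer) and (90,175) (82 mm, the shorter). Green and orange ones are decoys. The fixture points from its nest at (385,320) to the housing at (335,60). Next, the wrist view.

```bash
python3 - <<'E'
from h import *
d=load('wrist');P=cloud(d)
for lo,hi in((5,16),(48,54),(53.5,58),(66,76),(84,96)):
    m=(P[...,2]>lo)&(P[...,2]<hi)&(abs(P[...,0]-610)<90);n,l,s,_=cv2.connectedComponentsWithStats(m.astype(np.uint8))
    for k in range(1,n):
        if s[k,4]>60:
            x=P[l==k].astype(np.float32);print(lo,hi,s[k],cv2.minAreaRect(np.ascontiguousarray(x[:,:2])),np.median(x,0))
cv2.imwrite('pics/e.png',cv2.resize(d['img'],(800,600))[:,:,::-1])
E
```

```text
5 16 [ 179    0   94  253 6225] ((611.0564575195312, 40.500457763671875), (284.9302673339844, 70.15365600585938), 81.06854248046875) [606.03406  -16.691902  11.384744]
5 16 [204 318  49  20 219] ((615.0198364257812, -219.26344299316406), (22.860776901245117, 66.38276672363281), 82.89984130859375) [ 612.80914  -217.11446     9.717118]
48 54 [ 194   28   73   97 3888] ((623.528564453125, 99.78832244873047), (87.79318237304688, 61.62346267700195), 81.08731842041016) [618.49493   92.33298   52.358486]
53.5 58 [198   0  30  36 549] ((611.0045776367188, 148.7928924560547), (31.536588668823242, 23.848669052124023), 81.40471649169922) [607.5726  152.16144  54.48495]
53.5 58 [238   0  28  44 772] ((646.8096923828125, 144.81570434570312), (35.876991271972656, 24.32364845275879), 89.68578338623047) [647.3004   147.93073   54.476753]
66 76 [210  31  35   9  92] ((625.6049194335938, 130.19667053222656), (4.143553733825684, 29.784433364868164), 88.564453125) [626.34314 130.19215  71.18494]
66 76 [215  42  20  22 344] ((623.0165405273438, 116.21014404296875), (17.162309646606445, 16.92375373840332), 88.03894805908203) [623.25745 115.9138   71.32645]
84 96 [207  19  37  16 370] ((625.667236328125, 133.16436767578125), (6.724491119384766, 29.91762351989746), 81.44319152832031) [625.7246   132.25237   91.069595]
```

View pics/e.png

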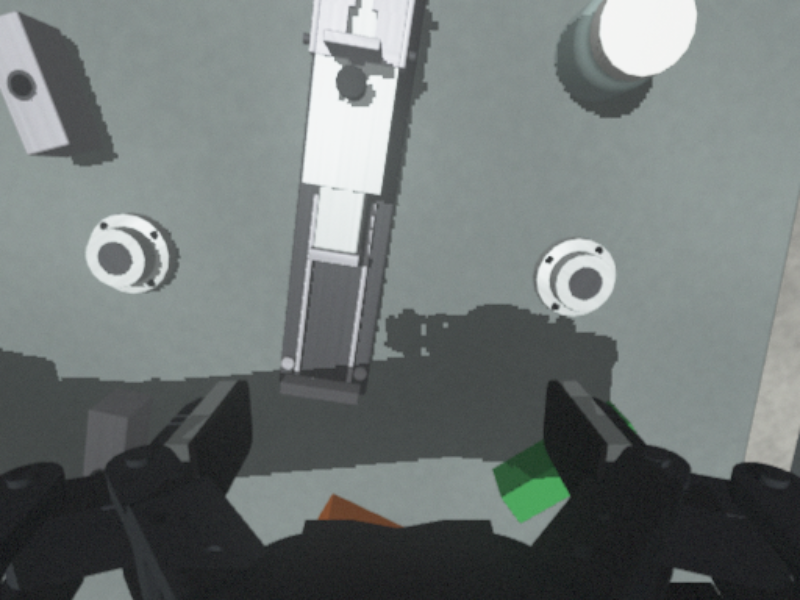

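The wrist view shows the button at (350,82), the lug just above it at (352,43), and the nest below. These measure as button (623,116,71.3), lug (625.7,133,91) and fixture yaw -8.9°. The button and lug heights and their 17 mm spacing match the description. I'll shut the fingers and go above the button.

```bash
python3 -m inch '[0.4644,-0.106,0.40,0.0246,0.4644,-0.106,0.40,0.0246,0.4644,-0.106,0.40,0.0246,0.4644,-0.106,0.40,0.0246,0.4644,-0.106,0.40,0.0246,0.4644,-0.106,0.40,0.0246,0.4644,-0.106,0.40,0.0246,0.4644,-0.106,0.40,0.0246]' 0 30
python3 - <<'E'
from h import *
d=cap('side','f0.png');cap('scene');o=get_obs();R=cv2
w,x,y,z=o['eef_rot'];print(o['ee_pos'],'tool x',1-2*(y*y+z*z),2*(x*y+w*z))
w=cap('wrist');P=cloud(w)
for lo,hi in((5,16),(53.5,58),(66,76),(84,96)):
    m=(P[...,2]>lo)&(P[...,2]<hi)&(abs(P[...,0]-620)<60);n,l,s,_=cv2.connectedComponentsWithStats(m.astype(np.uint8))
    for k in range(1,n):
        if s[k,4]>100:
            x=P[l==k].astype(np.float32);print(lo,hi,s[k],cv2.minAreaRect(np.ascontiguousarray(x[:,:2])),np.median(x,0))
a=load('scene')['img'][100:300,180:380];b=w['img']
cv2.imwrite('pics/f.png',np.hstack([cv2.resize(a,(384,384)),cv2.resize(b,(400,384))])[:,:,::-1])
E
```

```text
time_s: 0.95
ee_pos: [624.3, 114.7, 132.3]
eef_rot: [0.001, 0.76, 0.65, 0.001]
wrist_force: [-0.8, 0.2, 0.8]
finger_gap: 0.001
finger_force: 0.0
[623.99052653 115.22801991 131.96858278] tool x 0.1552967925122083 0.9878678279409691
5 16 [ 209   66   88   55 2835] ((635.295654296875, 194.1356201171875), (41.38943099975586, 70.09071350097656), 81.40528106689453) [635.3798   200.84111   11.408253]
5 16 [285 174   9  94 467] ((650.1223754882812, 80.79052734375), (87.82929992675781, 5.8105292320251465), 80.97923278808594) [650.2852    83.751236  11.151067]
5 16 [213 183   8  87 462] ((585.4418334960938, 86.37380981445312), (82.29029083251953, 5.312830924987793), 81.15031433105469) [586.0001    88.62349   11.199729]
5 16 [249 326  12  12 126] ((602.2138671875, -26.020164489746094), (13.531396865844727, 10.979531288146973), 83.65023040771484) [602.41736  -26.692501  11.322999]
53.5 58 [ 210  103   36   81 2331] ((612.8206787109375, 161.10223388671875), (55.29188919067383, 23.927886962890625), 80.99024200439453) [612.5657   164.27345   54.437473]
53.5 58 [ 260  103   36   81 2300] ((646.430908203125, 155.83251953125), (55.305076599121094, 23.709896087646484), 81.1163558959961) [647.1577   159.13922   54.442795]
66 76 [230 180  45   4 154] ((626.0407104492188, 136.11614990234375), (0.7681660652160645, 29.343143463134766), 81.00473022460938) [626.57916 136.02629  70.61742]
66 76 [239 198  27  25 519] ((623.0548095703125, 116.639404296875), (17.237409591674805, 17.328367233276367), 65.65760040283203) [622.99493 116.88954  71.30314]
84 96 [228 186  49  12 570] ((625.588134765625, 133.5674591064453), (5.97268009185791, 29.291532516479492), 80.66726684570312) [625.83655 134.22476  91.10496]
```

View pics/f.png

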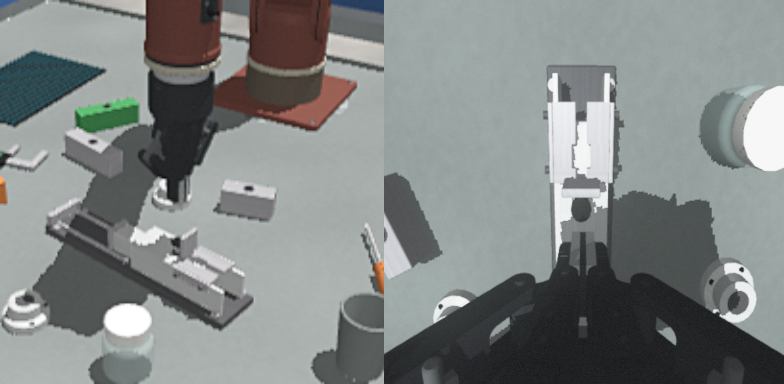

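The left panel shows the shut fingers above the fixture. The right panel shows the button at (582,208), the lug at (582,192) and the slotted catch plate at (583,145). I'll get the hole's position from the plate's gap profile, then press.

```bash
python3 - <<'E'
from h import *
w=load('wrist');P=cloud(w);B=np.array([623.05,116.6]);yf=np.array([.155,.988]);xf=np.array([.988,-.155])
q=P[...,:2]-B;Y=q@yf;X=q@xf;Z=P[...,2]
pl=(Z>53)&(Z<58)&(abs(X)<30)
for y in range(14,74,2):
    m=pl&(abs(Y-y)<1.5);x=X[m]
    if len(x):
        a=x[x<0];b=x[x>0];print(y,a.max().round(1) if len(a) else None,b.min().round(1) if len(b) else None)
E
python3 -m inch '[0.004,-0.002,0.2,0,0.004,-0.002,0.225,0,0.004,-0.002,0.235,0]'
python3 -m inch '[0,0,0.016,0,0,0,0.024,0,0,0,0.032,0,0,0,0.036,0,0,0,0.036,0]'
```

```text
14 -16.8 16.9
16 -16.0 15.5
18 -5.3 5.4
20 -0.3 0.4
22 -5.2 5.4
24 -5.2 5.4
26 -5.2 5.4
28 -8.7 8.9
30 -8.7 8.9
32 -8.7 8.9
34 -8.7 8.9
36 -8.6 8.8
38 -8.6 8.8
40 -8.6 8.8
42 -5.1 5.3
44 -5.1 5.3
46 -5.1 5.3
48 -5.1 5.3
50 -5.0 5.3
52 -5.0 5.3
54 -5.0 5.2
56 -5.0 5.2
58 -5.0 5.2
60 -5.6 5.2
62 -5.6 5.2
64 -5.6 5.2
66 -5.6 5.2
68 -5.6 5.1
70 -5.6 5.1
time_s: 1.4
ee_pos: [622.0, 116.8, 72.0]
eef_rot: [-0.001, 0.76, 0.65, -0.002]
wrist_force: [-1.6, -0.4, 3.6]
finger_gap: 0.002
finger_force: 1.9
time_s: 1.9
ee_pos: [623.8, 117.2, 65.3]
eef_rot: [0.0, 0.76, 0.65, 0.001]
wrist_force: [-3.9, -1.2, 8.1]
finger_gap: -0.001
finger_force: 3.6
```

The second hole spans 27–41 mm, so its centre is about 34 mm away. The button is pressed to about 7 mm. Now I'll slide.

```bash
python3 -m inch '[0.008,0,0.003,0,0.016,0,0.003,0,0.024,0,0.003,0,0.032,0,0.003,0,0.04,0,0.003,0,0.048,0,0.003,0,0.056,0,0.003,0,0.056,0,0.003,0]'
```

```text
time_s: 2.7
ee_pos: [626.1, 131.4, 64.8]
eef_rot: [0.0, 0.76, 0.65, 0.001]
wrist_force: [-4.0, 0.1, 7.4]
finger_gap: 0.001
finger_force: 3.7
```

```bash
python3 -m inch '[0,0,-0.05,0,0,0,-0.06,0,0,0,-0.06,0]'
cat > chk.py <<'E'
from h import *
w=cap('wrist');P=cloud(w);B=np.array([623.05,116.6]);yf=np.array([.155,.988]);xf=np.array([.988,-.155])
q=P[...,:2]-B;Y=q@yf;X=q@xf;Z=P[...,2]
for lo,hi in((86,95),(58,75)):
    m=(Z>lo)&(Z<hi)&(abs(X)<16)&(Y>-12)&(Y<75);n,l,s,_=cv2.connectedComponentsWithStats(m.astype(np.uint8))
    for k in range(1,n):
        if s[k,4]>40:print(lo,s[k,4],'y',np.percentile(Y[l==k],[2,50,98]).round(1),'x',np.median(X[l==k]).round(1),'z',np.median(Z[l==k]).round(1))
o=get_obs();print(o['time_s'],o['ee_pos'].round(1),'toolYf',((o['ee_pos'][:2]-B)@yf).round(1),o['wrist_force'].round(1))
E
python3 chk.py
```

```text
time_s: 3.0
ee_pos: [626.2, 131.1, 79.2]
eef_rot: [0.001, 0.76, 0.65, 0.001]
wrist_force: [0.3, -0.6, -0.2]
finger_gap: 0.002
finger_force: 0.0
86 1037 y [28.8 32.3 34.4] x -0.1 z 91.1
86 464 y [20.9 21.8 25.8] x 1.2 z 90.9
58 485 y [33.7 34.1 34.5] x -0.2 z 67.8
3.05 [625.7 131.   78.5] toolYf 14.7 [-0.   0.1  0. ]
```

The tube is at about 14.5 mm and the button is held down by the plate. I'll push the lug with the tip above the cap.

```bash
python3 -m inch '[0.012,0,0,0,0.024,0,0,0,0.036,0,0,0,0.048,0,0,0,0.06,0,0,0,0.068,0,0,0,0.076,0,0,0,0.08,0,0,0,0.08,0,0,0]'; python3 chk.py
```

```text
time_s: 3.95
ee_pos: [628.2, 150.8, 77.5]
eef_rot: [-0.0, 0.76, 0.65, -0.0]
wrist_force: [0.5, -2.1, -1.5]
finger_gap: -0.004
finger_force: 0.7
86 1213 y [45.  48.9 51.3] x -0.3 z 91.1
86 117 y [40.7 41.1 41.6] x -10.3 z 91.0
86 122 y [40.7 41.1 41.7] x 10.2 z 91.0
58 524 y [50.6 51.  51.5] x 0.2 z 68.0
4.0 [628.2 150.8  77.5] toolYf 34.5 [ 0.3 -2.  -0.4]
```

```bash
python3 -m inch '[0.003,0,0,0,0.006,0,0,0,0.008,0,0,0,0.008,0,0,0]'; python3 -m inch '[0.002,0,0,0,0.004,0,0,0,0.004,0,0,0]';python3 chk.py
```

```text
time_s: 4.4
ee_pos: [628.6, 153.0, 77.7]
eef_rot: [-0.0, 0.76, 0.65, 0.0]
wrist_force: [-0.0, -1.9, -1.0]
finger_gap: 0.002
finger_force: 1.0
time_s: 4.7
ee_pos: [628.8, 154.1, 77.8]
eef_rot: [-0.0, 0.76, 0.65, 0.0]
wrist_force: [-0.5, -0.3, -0.4]
finger_gap: 0.005
finger_force: 0.7
86 1302 y [44.3 51.9 54.7] x -1.5 z 91.1
86 118 y [44.  44.5 44.9] x 10.3 z 90.8
58 513 y [54.  54.4 54.8] x -0.2 z 68.1
4.75 [628.8 154.1  77.8] toolYf 37.9 [-0.5 -0.6 -1.3]
```

```bash
python3 -m inch '[-0.05,0,-0.06,0,-0.12,0,-0.16,0,-0.12,0,-0.2,0,-0.12,0,-0.2,0]'; python3 chk.py
```

```text
time_s: 5.15
ee_pos: [625.8, 124.0, 130.9]
eef_rot: [0.001, 0.76, 0.65, 0.002]
wrist_force: [-0.4, 1.0, 0.4]
finger_gap: 0.005
finger_force: 0.0
86 592 y [48.4 51.5 54.5] x -0.0 z 91.1
58 102 y [54.2 54.4 54.5] x 0.2 z 67.5
58 566 y [26.7 34.8 42.6] x -0.2 z 71.3
5.2 [624.9 124.7 129.2] toolYf 8.3 [ 0.5  0.8 -0.7]
```

The button is up (71.3 mm) at 34.6 mm travel, so step 1 is done. Now I'll move to look at the long bar from near.

```bash
python3 -m inch '[-0.8,-0.31,-0.28,0,-0.8,-0.31,-0.28,0,-0.8,-0.31,-0.28,0,-0.8,-0.31,-0.28,0,-0.8,-0.31,-0.28,0,-0.8,-0.31,-0.28,0]' 0.7; python3 -m inch '[-0.8,-0.31,0,0,-0.8,-0.31,0,0,-0.8,-0.31,0,0,-0.8,-0.31,0,0,-0.8,-0.31,0,0,-0.8,-0.31,0,0,-0.8,-0.31,0,0,-0.8,-0.31,0,0]'
cat > bar.py <<'E'
from h import *
d=cap('wrist');P=cloud(d);S=cv2.cvtColor(d['img'],cv2.COLOR_RGB2HSV)[...,1]
m=(abs(P[...,2]-39.5)<3)&(np.hypot(P[...,0]-417,P[...,1]+165)<90);n,l,s,_=cv2.connectedComponentsWithStats(m.astype(np.uint8))
for k in range(1,n):
    if s[k,4]>200:
        x=P[l==k].astype(np.float32);print(s[k],cv2.minAreaRect(np.ascontiguousarray(x[:,:2])),np.median(x[:,2]))
o=get_obs();w,x,y,z=o['eef_rot'];print(o['ee_pos'],'tool x',1-2*(y*y+z*z),2*(x*y+w*z))
cv2.imwrite('pics/g.png',d['img'][:,:,::-1])
E
python3 bar.py
```

```text
time_s: 5.8
ee_pos: [515.8, -64.8, 198.6]
eef_rot: [0.001, 0.761, 0.649, 0.0]
wrist_force: [0.1, 0.4, -1.0]
finger_gap: 0.698
finger_force: 0.0
time_s: 6.6
ee_pos: [410.6, -245.3, 197.3]
eef_rot: [-0.0, 0.759, 0.652, -0.0]
wrist_force: [0.2, -0.4, 0.6]
finger_gap: 0.703
finger_force: 0.0
[ 229   23   43  135 4328] ((418.22918701171875, -163.7890167236328), (115.01375579833984, 30.06669807434082), 76.39462280273438) 39.400818
[ 410.50306312 -245.54245026  197.41859582] tool x 0.15085342784484934 0.988556107162937
```

View pics/g.png

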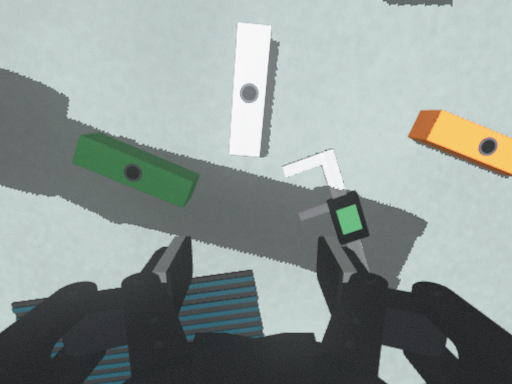

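The bar is at (249,93) px in the wrist picture: 115 x 30 mm, grey, centre (418.2,-163.8), axis 76.4°. The green bar (135,170) and orange bar (487,147) are decoys. Next is the grasp.

```bash
python3 -m inch '[0.328,-0.019,0.2,0.0137,0.328,-0.019,0.3,0.0137,0.328,-0.019,0.5,0.0137,0.328,-0.019,0.6,0.0137,0.328,-0.019,0.68,0.0137,0.328,-0.019,0.72,0.0137,0.328,-0.019,0.732,0.0137,0.328,-0.019,0.732,0.0137]' 0.7; python3 -m inch '[0,0,0,0,0,0,0,0,0,0,0,0,0,0,0,0,0,0,0,0,0,0,0,0]' 0 60
```

```text
time_s: 7.45
ee_pos: [418.0, -165.4, 15.3]
eef_rot: [0.0, 0.787, 0.617, 0.0]
wrist_force: [0.3, -0.1, -0.1]
finger_gap: 0.698
finger_force: 0.0
time_s: 8.05
ee_pos: [418.4, -165.8, 16.0]
eef_rot: [0.001, 0.787, 0.617, 0.001]
wrist_force: [-0.3, 0.8, 6.3]
finger_gap: 0.341
finger_force: 60.6
```

```bash
python3 -m inch '[0,0,-0.06,0,0,0,-0.2,0,0,0,-0.4,0,0,0,-0.5,0,0,0,-0.5,0]'; python3 -m inch '[0.18,0.14,0,-0.0133,0.36,0.28,0,-0.0133,0.54,0.43,0,-0.0133,0.68,0.53,0,-0.0133,0.7304,0.574,0,-0.0133,0.7304,0.574,0,-0.0133,0.7304,0.574,0,-0.0133,0.7304,0.574,0,-0.0133]'
python3 - <<'E'
from h import *
o=get_obs();w,x,y,z=o['eef_rot'];print(o['ee_pos'],np.degrees(np.arctan2(2*(x*y+w*z),1-2*(y*y+z*z))),o['finger_gap'])
d=cap('wrist');P=cloud(d);B=np.array([623.05,116.6]);yf=np.array([.155,.988]);xf=np.array([.988,-.155])
q=P[...,:2]-B;Y=q@yf;X=q@xf;Z=P[...,2]
m=(abs(X)<14)&(Z>43)&(Z<50)&(Y<-60)&(Y>-95)
if m.sum()>3:print('pad top',m.sum(),np.percentile(Y[m],[2,50,98]),Z[m].mean())
m=(abs(X)<40)&(Z>100)&(Y<-50)&(Y>-220);n,l,s,_=cv2.connectedComponentsWithStats(m.astype(np.uint8))
for k in range(1,n):
    if s[k,4]>80:
        print(s[k],'Y',np.percentile(Y[l==k],[1,99]).round(1),'X',np.percentile(X[l==k],[1,99]).round(1),np.median(Z[l==k]).round(1))
cv2.imwrite('pics/h.png',d['img'][:,:,::-1])
E
```

```text
time_s: 8.55
ee_pos: [419.6, -166.2, 143.8]
eef_rot: [0.003, 0.787, 0.617, 0.002]
wrist_force: [-0.2, 0.3, -3.5]
finger_gap: 0.333
finger_force: 60.4
time_s: 9.35
ee_pos: [599.1, -23.6, 138.7]
eef_rot: [-0.0, 0.761, 0.649, -0.001]
wrist_force: [0.3, 0.3, -3.6]
finger_gap: 0.341
finger_force: 60.6
[599.08416018 -23.5612974  138.70878843] 80.92406080566441 0.34129740900415195
pad top 876 [-75.5291324  -67.99551213 -60.36614939] 45.8737131070746
[  123   125   287   259 40500] Y [-169.5  -83.2] X [-39.   39.1] 190.5
```

View pics/h.png

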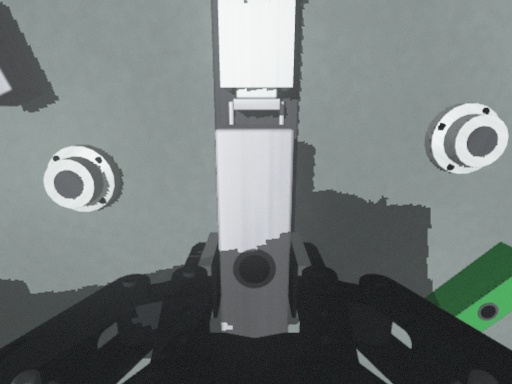

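The held bar is at (255,220), in line with the fixture. The stop pad is at (257,103), and its face measures -75.5 mm as predicted. I'll measure the bar's offset in the grip.

```bash
python3 - <<'E'
from h import *
d=load('wrist');P=cloud(d);B=np.array([623.05,116.6]);yf=np.array([.155,.988]);xf=np.array([.988,-.155])
q=P[...,:2]-B;Y=q@yf;X=q@xf;Z=P[...,2]
m=(abs(X)<20)&(Z>155)&(Z<170)&(Y>-118)
x=np.stack([X[m],Y[m]],1).astype(np.float32);print(m.sum(),np.median(Z[m]),np.percentile(X[m],[1,50,99]),Y[m].max(),cv2.minAreaRect(x))
for a in range(-115,-75,6):
    k=m&(abs(Y-a)<2)
    if k.sum()>5:print(a,X[k].min(),X[k].max())
t=get_obs()['ee_pos'][:2]-B;print('tcp',t@xf,t@yf)
E
```

```text
6983 161.83143755694454 [-16.31371054  -1.82546626  12.79697188] -82.52944966813266 ((-1.7230777740478516, -100.26960754394531), (35.474491119384766, 30.1512508392334), 89.86454010009766)
-115 -16.832526377696688 13.070582614417471
-109 -16.643304652381687 13.320772649808235
-103 -16.803190375389985 13.11201613192884
-97 -16.66462483768621 13.36372315165907
-91 -16.73325831914134 13.233643527100348
-85 -16.63130264614864 13.010148009571521
tcp -1.8144824947255977 -142.3004737677994
```

```bash
python3 -m inch '[0,0.007,0.15,0,0,0.007,0.28,0,0,0.007,0.35,0,0,0.007,0.385,0,0,0.007,0.395,0,0,0.007,0.395,0,0,0.007,0.395,0]'
python3 - <<'E'
from h import *
d=cap('wrist');P=cloud(d);B=np.array([623.05,116.6]);yf=np.array([.155,.988]);xf=np.array([.988,-.155])
q=P[...,:2]-B;Y=q@yf;X=q@xf;Z=P[...,2]
m=(abs(X)<24)&(Z>57)&(Z<70)&(Y>-118)&(Y<-75)
print(m.sum(),np.median(Z[m]),np.percentile(X[m],[1,50,99]),Y[m].max())
t=get_obs()['ee_pos'];print('tcp',(t[:2]-B)@xf,(t[:2]-B)@yf,t[2])
m=(Z>15)&(Z<21)&(abs(X)<27)&(Y<-77)&(Y>-150)
for sgn in(-1,1):
    k=m&(X*sgn>0);print('lip',k.sum(),np.percentile(X[k],[2,98]) if k.any() else '')
E
```

```text
time_s: 10.1
ee_pos: [602.8, -22.8, 42.4]
eef_rot: [0.001, 0.761, 0.649, 0.001]
wrist_force: [1.0, 0.3, -2.3]
finger_gap: 0.336
finger_force: 60.6
7203 65.58173073815294 [-12.87493021   1.62777482  16.25266385] -81.29524481435253
tcp 1.6643424705191507 -140.84391719278318 42.392493597092006
lip 795 [-22.7337417  -19.07160378]
lip 99 [18.34238438 22.12840387]
```

```bash
python3 -m inch '[0,-0.006,0.004,0,0,-0.006,0.016,0,0,-0.006,0.028,0,0,-0.006,0.036,0,0,-0.006,0.042,0,0,-0.006,0.042,0,0,-0.006,0.042,0]'; cat > q.py <<'E'
from h import *
B=np.array([623.05,116.6]);yf=np.array([.155,.988]);xf=np.array([.988,-.155])
d=cap('wrist');P=cloud(d);q=P[...,:2]-B;Y=q@yf;X=q@xf;Z=P[...,2]
m=(abs(X)<24)&(Z>49)&(Z<60)&(Y>-118)&(Y<-70)
print('bar top',np.median(Z[m]),np.percentile(X[m],[1,50,99]).round(1),'front',np.percentile(Y[m],99.9).round(1))
m=(abs(X)<14)&(Z>43)&(Z<48.5)&(Y<-60)&(Y>-80);print('pad',np.percentile(Y[m],[1]))
o=get_obs();t=o['ee_pos'];print('tcp',(t[:2]-B)@xf,(t[:2]-B)@yf,t[2],o['wrist_force'].round(1))
E
python3 q.py
```

```text
time_s: 10.85
ee_pos: [600.6, -22.5, 30.5]
eef_rot: [-0.0, 0.76, 0.649, -0.0]
wrist_force: [-0.3, 0.6, -2.8]
finger_gap: 0.337
finger_force: 60.6
bar top 53.66722380479611 [-15.2  -0.7  13.9] front -81.3
pad [-75.42337064]
tcp -0.6384131512606269 -140.848258012749 30.5903410533884 [-0.4 -0.9 -3.2]
```

```bash
python3 -m inch '[0,0,0.003,0,0,0,0.006,0,0,0,0.006,0]'; python3 -m inch '[0.004,0,0,0,0.008,0,0,0,0.012,0,0,0,0.016,0,0,0,0.018,0,0,0,0.018,0,0,0]'; python3 q.py
```

```text
time_s: 11.2
ee_pos: [600.5, -22.4, 29.0]
eef_rot: [-0.0, 0.76, 0.649, -0.0]
wrist_force: [-0.1, -1.1, -2.3]
finger_gap: 0.336
finger_force: 60.6
time_s: 11.8
ee_pos: [601.3, -17.8, 29.1]
eef_rot: [-0.0, 0.76, 0.65, -0.0]
wrist_force: [-0.8, -0.1, -3.3]
finger_gap: 0.338
finger_force: 60.6
bar top 52.23286442281365 [-15.2  -0.7  13.9] front -76.6
pad [-75.25958268]
tcp -0.6997584597672529 -136.33995129751065 29.07084198306986 [-0.3  1.2 -3.8]
```

```bash
python3 -m inch '[0.002,0,0,0,0.004,0,0,0,0.006,0,0,0,0.006,0,0,0]'; python3 q.py; python3 -m inch '[0,0,0.002,0,0,0,0.003,0,0,0,0.003,0]'
```

```text
time_s: 12.25
ee_pos: [601.4, -16.7, 29.1]
eef_rot: [0.0, 0.76, 0.649, -0.0]
wrist_force: [-0.7, -0.8, -3.3]
finger_gap: 0.343
finger_force: 60.7
bar top 52.21463343251442 [-15.2  -0.7  13.9] front -75.5
pad [-75.25747339]
tcp -0.6784579898879164 -135.03123520488333 29.06421333257772 [-0.2 -1.3 -3.8]
time_s: 12.6
ee_pos: [601.5, -16.7, 28.3]
eef_rot: [0.0, 0.76, 0.649, -0.0]
wrist_force: [1.1, -0.3, -3.1]
finger_gap: 0.338
finger_force: 60.7
```

```bash
python3 -m inch '[0,0,0.002,0,0,0,0.003,0,0,0,0.003,0]';python3 -m inch '[0.002,0,0,0,0.003,0,0,0,0.003,0,0,0]';  python3 q.py
```

```text
time_s: 12.9
ee_pos: [601.5, -16.7, 28.1]
eef_rot: [0.0, 0.76, 0.649, 0.0]
wrist_force: [-4.0, -1.4, 6.2]
finger_gap: 0.336
finger_force: 61.9
time_s: 13.2
ee_pos: [601.5, -16.7, 28.1]
eef_rot: [0.0, 0.761, 0.649, -0.0]
wrist_force: [-4.9, -3.9, 6.8]
finger_gap: 0.339
finger_force: 61.9
bar top 51.29643471472029 [-15.1  -0.6  14. ] front -75.7
pad [-75.50413365]
tcp -0.6268107830486549 -135.01041079225996 28.075695774354227 [-4.1 -4.5  6.2]
```

The bar is seated (+6 N up) and lightly butted (-4 N). Now I'll release it and retreat.

```bash
python3 -m inch '[0,0,0,0,0,0,0,0,0,0,0,0,0,0,0,0,0,0,0,0]' 0.6; python3 -m inch '[0,0,-0.03,0,0,0,-0.1,0,0,0,-0.25,0,0,0,-0.4,0,0,0,-0.5,0,-0.1,0,-0.5,0,-0.2,0,-0.5,0,-0.2,0,-0.5,0]'; python3 q.py; python3 chk.py
python3 - <<'E'
from h import *
a=load('wrist');cv2.imwrite('pics/i.png',a['img'][:,:,::-1])
d=a;P=cloud(d);m=(abs(P[...,2]-51.3)<2);B=np.array([623.05,116.6]);yf=np.array([.155,.988]);xf=np.array([.988,-.155]);q=P[...,:2]-B;Y=q@yf;X=q@xf
m&=(abs(X)<20)&(Y<-74)&(Y>-210);print(cv2.minAreaRect(np.stack([X[m],Y[m]],1).astype(np.float32)))
E
```

```text
time_s: 13.75
ee_pos: [601.6, -15.6, 27.5]
eef_rot: [-0.0, 0.76, 0.65, 0.0]
wrist_force: [-0.4, -0.2, -0.2]
finger_gap: 0.601
finger_force: 0.0
time_s: 14.55
ee_pos: [593.3, -69.7, 153.6]
eef_rot: [0.001, 0.762, 0.647, -0.0]
wrist_force: [-0.0, -0.6, -0.3]
finger_gap: 0.597
finger_force: 0.0
bar top 51.36438909272914 [-15.   -0.6  14. ] front -74.5
pad [-74.7426423]
tcp -0.6308223498350869 -186.3022457875163 153.31323861201517 [ 0.1 -0.  -0.8]
14.65 [593.8 -65.6 153.1] toolYf -184.6 [-0.8 -0.1 -0.8]
((-0.4273796081542969, -133.02572631835938), (30.008747100830078, 114.39936065673828), 0.03327339142560959)
```

View pics/i.png

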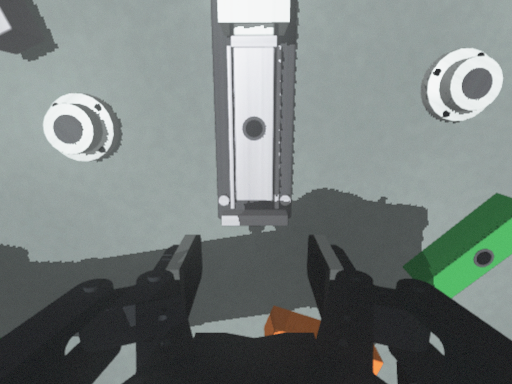

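The picture shows the bar flat between the lips (bore at 254,128), touching the stop pad at (254,40), with the gripper clear. I'll check the button once more, then hand in.

```bash
python3 - <<'E'
from h import *
B=np.array([623.05,116.6]);yf=np.array([.155,.988]);xf=np.array([.988,-.155]);ok=0
for n in('scene','side'):
    P=cloud(cap(n));q=P[...,:2]-B;Y=q@yf;X=q@xf;Z=P[...,2];m=(abs(X)<9)&(abs(Y-34)<8)&(Z>55)&(Z<80)
    if m.any():print(n,m.sum(),np.percentile(Z[m],[50,90]));ok|=np.percentile(Z[m],90)>68.5
print(ok)
if ok:print(robot.sign_off())
E
```

```text
scene 31 [69.36443595 71.11635435]
side 3 [68.52602684 70.61041845]
1
the job is handed in; nothing more can be done
None
```

The job is handed in: the tube is back about 34.5 mm with its button up in the second hole, and the longer bar lies flat in the nest against the stop pad, released, with the gripper clear and nothing else touched.

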